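Feed a pattern template from the tray into the marking jig

TASK

Press on the orange top template and slide it out of the open end of its wooden tray until about a third of it overhangs, then pinch the overhanging end and lift it off, leaving the green one underneath in the tray. Without dropping it on the table, bring it in from the front, under the raised hold-down lever of the grey marking jig, lay it flat on the bed between the side fences with its far end pushed fully home against the back stop, and only then swing the red-handled lever fully down onto it and let go. Leave the wooden block, thread cone and pin tin alone.

Things in the scene. Friction and masses are not known exactly. Their poses are not given: they have to be found in the camera images.
- tray: Fixed plywood feed tray, 203 mm long (along its x) and 84 mm wide. Origin on the table under it. Its floor is 55 mm above the table and reaches from x = -95 mm to a closed back at x = +100 mm; its open end faces -x (roughly towards the robot). Two side rails, 64 mm apart inside, stand 13 mm above the floor (3 mm above the top template). A 3.5 mm high lip across the open end holds back the lower template only; the top one slides over it.
- top_template_center (a point): Centre of the orange top template: a stiff, smooth strip 180 x 56 x 5 mm (x, y, z), 30 to 56 g, loose on the green one, x along the tray; about 5 N of press drags it. Its top face is 2.5 mm above this point, its underside at the start 60 mm above the table. The end at -x (without the black dot) is the one at the tray's open end and is to be pinched across its 56 mm width; the end at +x (black dot) goes against the jig's stop.
- top_template_far (a point): Middle of the +x end face of the orange template (half-way up its thickness), 90 mm from its centre.
- under_template_center (a point): Centre of the green lower template, same size, lying on the tray floor; it stays there.
- jig: Fixed grey steel marking jig. Origin on the table under it, front facing -x (roughly towards the robot). Its flat bed is 50 mm above the table, x = -50 to +65 mm, 90 mm wide. Side fences 10 mm high, 66 mm apart inside, run along the bed from x = -30 to +65 mm. At x = +65 mm the back stop rises 12 mm above the bed. A template that is home sticks out 65 mm in front of the bed.
- jig_stop (a point): Middle of the back stop's face at the height of the middle of a template on the bed: 65 mm along the jig's x, 52.5 mm above the table. Axes as the jig.
- clamp_hinge (a point): Hinge of the hold-down lever, at x = +80 mm, 75 mm above the table; the hinge axis lies along the jig's y. The raised lever overhangs the bed (its handle reaches forward to x = -15 mm at most as it starts), so a template cannot be lowered from straight above: it goes in from the front (-x), under the lever, with about 25 mm of free height above the bed there at least.
- clamp_grip (a point): Middle of the top face of the lever's red handle (42 x 34 x 18 mm), 105 mm from the hinge along the lever, which points to the jig's -x and upward when open. Its axes are those of the jig turned with the joint.
- clamp (a joint): Hold-down lever angle: 0 = fully raised (60 degrees above level), grows as it goes down towards the robot; 1.05 rad = level, with its rubber pad (50 mm from the hinge) lying on a template. A friction hinge (about 0.14 N m): it stays where it is left and goes down with 2 to 5 N pressed on the handle.
- clapper: Loose wooden pressing block 150 x 50 x 35 mm, to be left alone. Origin at the centre of its underside.
- thread: Loose blue thread cone, 68 mm diameter, 100 mm tall, to be left alone. Origin at the centre of its foot.
- pin_tin: Loose red pin jar, 70 mm diameter, 60 mm tall, to be left alone. Origin at the centre of its foot.
Not all that is in view belongs to the job. Of the things shaped like the jig, the grey one is meant. There is more than one size of the part that bears top_template_center; the job needs the smaller.

How it is judged:
By the outcome, as a careful person would: the job done as asked, in the order asked, and still so for the second after the job is handed in, with the robot touching nothing.
It also fails if it takes over 72 s, if anything falls off the work surface, if the arm or the gripper's body presses on something with over 40 N, if the wrist force passes 120 N, or if a joint passes its speed limit or range.

ROBOT

A 7-joint arm with a two-finger parallel gripper is mounted at the origin on the work surface. World frame = base frame: x ahead of the robot, y to its left, z up, the work surface at z = 0. Lengths are in m, angles in rad, forces in N, time in s.
With the tool pointing down it reaches from about 0.4 to 0.85 m from the base axis. Payload 4.5 kg.
Tool frame: the origin (TCP) lies at the very end of the fingers, on their centre line; the grasp point (between the pads) lies 19 mm behind it (arm.grip_point_offset is the distance from the TCP to the grasp point, in m); z points along the fingers, y is the line along which they close (so a half turn about z gives the same grasp; the last joint's range is limited). The gripper opens to 85 mm and grips with 20 to 120 N. Pads are 22 mm wide; open, the fingers measure 114 mm over their backs; the gripper's body (76 mm by 85 mm) begins 54 mm behind the grasp point. The pads swing forward as they close: fully open they stand 13 mm farther back than shut.
Start: joints at [-1.088, 0.689, -0.195, 1.565, 0.157, 0.902, -0.215], TCP at [0.271, 0.563, 0.231] pointing down, gripper open.
Joint ranges: [-3.01, 3.01], [-0.46, 2.08], [-1.47, 1.51], [0.13, 2.56], [-1, 4.14], [0.04, 2.09], [-2.66, 2.66]. Speed limits (rad/s): [2.57, 2.57, 3.14, 3.14, 3.14, 3.14, 3.14].

INTERFACE

Orientations are given as a rotation vector (axis times angle).
In Python, from cell import arm gives the robot as it stands.
- The arm moves only by the tool apply_moves, never from a script. Its argument "targets" is one flat list of numbers, 7 for each row, row after row: the shift along the tool's x, y, z in units of 3 cm (1.0 is 3 cm), then the turn, a rotation vector about the tool's x, y, z in units of 8 degrees (1.0 is 8 degrees), then the closure, from -1 (fully open) to 1 (shut). In form: [x, y, z, wx, wy, wz, claw, x, y, z, wx, wy, wz, claw, ...]. A call has 1 to 20 rows; each row shifts and turns the commanded pose from where the row before left it, along the tool's axes as they then stand; what a row does not reach is not made up. A row lasts 1/10 s, in which the tool goes at most 50 mm and 8.59 degrees, less where a joint would pass 70% of its speed; a pose out of reach is approached as far as the arm can. A call with a number of a shift or a turn outside -1 to 1 is refused whole. A call with a gripper value outside its range is refused whole. The fingers move at their own pace and stop on an object; "newtons" is the grip in N (left out, the last holds). Time passes only in rows, so rows that do not move let the fingers close. It gives the time, the measured TCP pose, the force, the opening and the grip force at its end, in the units of the state.
- arm.sense(): the state, without advancing time (a new reading comes with each control period).
- arm.snapshot(name): name is "scene" or "side" or "wrist"; returns the picture (420x560x3 uint8, red, green, blue); there is no depth.
- arm.camera_info(name): a dict with "camera_matrix" (3x3 intrinsics, pixels), "dist_coeffs" ([k1, k2, p1, p2, k3] as OpenCV has them; the pictures are not rectified), "origin" and "rotation" of the camera in the world. Camera axes: x right, y down, z forward; pixel columns grow to the right and rows downward; lengths in m; the calibration is good to about 2 mm. A picture is of the moment at which its call begins: read the wrist's pose just before it. camera_info takes no time and is no camera call; for the wrist camera it gives the pose at the moment of the call.
- arm.sign_off(): hands the job in; it is judged then, once.
The state is a dict: "time": time; "joints": joint angles; "joint_vel": joint speeds; "joint_efforts": joint torques, N m; "tcp_pos": TCP position; "tcp_rot": TCP orientation; "force": force on the tool from outside, world axes, zero at the start; "torque": the same for the moment, N m; "width": finger opening in m; "gripper_force": force on a finger pad.
Only numpy, scipy, OpenCV 4.12 (cv2) and the standard library are available. Lean on these libraries where they do the work, as an engineer would, in place of code of your own. Each camera call takes 0.05 s, during which the arm holds its last target. There are 200 camera calls.

## Working session

There is one attempt and no reset: what is moved stays moved. The work goes in short steps, Python scripts to look and compute and a tool call to move; the robot and the scene stay as the last step left them, time stands still between calls to the robot, and variables do not carry over. Pictures are saved under pics/ and viewed, at most 10 in all, crops included, and the job is handed in when it is done.

Besides the shell and the picture viewer there is one more tool, called after "Request:" as a command line: name --argument value ..., lists and objects as JSON in quotes. apply_moves: Moves the arm, as the interface text tells. Shifts and turns lie within -1 to 1; 1 stands for 3 cm of shift or 8 degrees of turn. Its arguments: {"type":"object","properties":{"targets":{"type":"array"},"newtons":{"type":"number"}},"required":["targets"]}

```bash
mkdir -p pics; ls; python3 - <<'E'
from cell import arm
import cv2,numpy as np
s=arm.sense();print({k:np.round(v,3) for k,v in s.items()})
for n in("scene","side"):
    im=arm.snapshot(n);cv2.imwrite(f"pics/{n}0.png",im[:,:,::-1])
    c=arm.camera_info(n);print(n,{k:np.round(v,3).tolist() for k,v in c.items()})
E
```

```text
pics
{'time': np.float64(0.0), 'joints': array([-1.088,  0.69 , -0.195,  1.566,  0.157,  0.903, -0.215]), 'joint_vel': array([-0.001,  0.001,  0.001,  0.   , -0.   , -0.001,  0.   ]), 'joint_efforts': array([-0.0000e+00, -5.3961e+01, -1.2670e+00, -1.5854e+01,  9.0000e-03,
        1.0000e-02,  0.0000e+00]), 'tcp_pos': array([0.271, 0.562, 0.23 ]), 'tcp_rot': array([-6.990e-01, -3.063e+00,  3.000e-03]), 'force': array([ 0.329, -0.173, -0.147]), 'torque': array([ 0.033, -0.056, -0.012]), 'gripper_force': np.float64(0.0), 'width': np.float64(0.085)}
scene {'camera_matrix': [[533.589, 0.0, 286.169], [0.0, 533.589, 214.108], [0.0, 0.0, 1.0]], 'dist_coeffs': [0.067, 0.0, 0.0, 0.0, 0.0], 'origin': [1.39, -0.717, 1.447], 'rotation': [-2.237, -1.073, 0.364]}
side {'camera_matrix': [[400.848, 0.0, 278.856], [0.0, 400.848, 201.122], [0.0, 0.0, 1.0]], 'dist_coeffs': [-0.1, 0.0, 0.0, 0.0, 0.0], 'origin': [0.324, -0.68, 0.875], 'rotation': [-2.372, 0.376, -0.148]}
```

View pics/scene0.png

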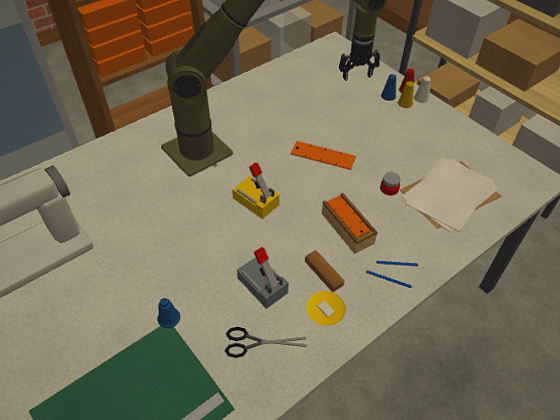

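View pics/side0.png

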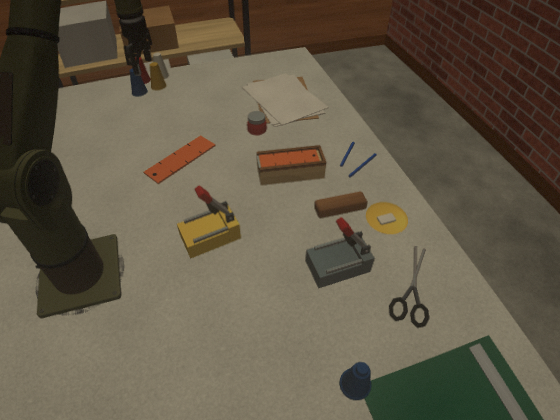

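Candidates for the template are the strip loose on the table at scene (323,155), the larger decoy, and the strip in the tray at (348,215), which I choose. For the jig they are yellow at (256,197) and grey at (262,278), and I choose grey. I'll check both in one enlarged crop sheet.

```bash
python3 - <<'E'
import cv2,numpy as np
a=cv2.imread("pics/scene0.png");b=cv2.imread("pics/side0.png")
def crop(im,x,y,w=80,h=60):
    return cv2.resize(im[y:y+h,x:x+w],(400,300),interpolation=cv2.INTER_CUBIC)
o=np.vstack([np.hstack([crop(a,310,190),crop(b,250,135)]),np.hstack([crop(a,225,245),crop(b,300,212,100,75)])])
cv2.imwrite("pics/crops0.png",cv2.convertScaleAbs(o,alpha=1.5,beta=10))
E
```

```text
(no output)
```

View pics/crops0.png

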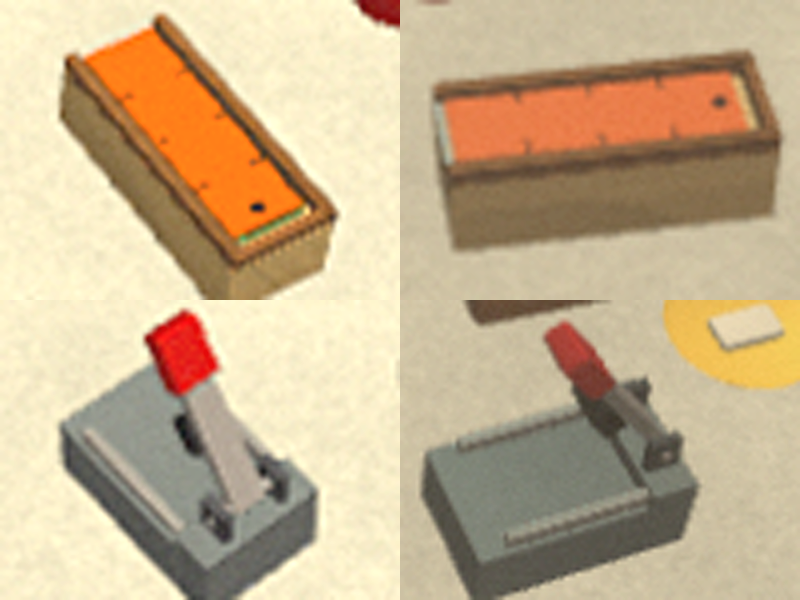

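Crops: the dotted orange strip sits in the tray, with its open end facing left in the side view, and the grey jig has a raised red-handled lever. I'll fit the planar poses to the corners I read off.

```bash
cat > h.py <<'E'
from cell import arm
import cv2,numpy as np
from scipy.optimize import least_squares
from scipy.spatial.transform import Rotation as R
def proj(P,c):
    Rm=np.array(c["rotation"],float); Rm=R.from_rotvec(Rm).as_matrix() if Rm.size==3 else Rm
    t=-Rm.T@np.array(c["origin"])
    return cv2.projectPoints(np.array(P,float).reshape(-1,1,3),Rm.T,t,np.array(c["camera_matrix"]),np.array(c["dist_coeffs"]))[0][:,0]
def loc(v,L):
    x,y,a=v; L=np.array(L,float); c,s=np.cos(a),np.sin(a)
    return np.c_[x+c*L[:,0]-s*L[:,1],y+s*L[:,0]+c*L[:,1],L[:,2]]
def fit(obs,v0,p=True):
    # obs: list of (cam, local pt, pixel)
    C={o[0]:(o[0] if isinstance(o[0],dict) else arm.camera_info(o[0])) for o in obs}
    f=lambda v:np.concatenate([(proj(loc(v,[o[1]]),C[o[0]])-o[2])[0] for o in obs])
    r=least_squares(f,v0,loss="soft_l1")
    if p: print(np.round(r.x,4),np.round(r.fun.reshape(-1,2),1).tolist())
    return r.x
E
python3 - <<'E'
from h import *
sc=lambda x,y:("scene",(310+x/5,190+y/5)); sd=lambda x,y:("side",(250+(x-400)/5,135+y/5))
js=lambda x,y:("scene",(225+x/5,245+(y-300)/5)); jd=lambda x,y:("side",(300+(x-400)/4,212+(y-300)/4))
mk=lambda L:[(c[0],p,c[1]) for p,c in L]
F=.1015
tray=mk([((-F,.042,.068),sc(163,14)),((-F,-.042,.068),sc(65,60)),((F,.042,.068),sc(336,213)),((F,-.042,.068),sc(232,262)),
((-F,.042,.068),sd(435,86)),((-F,-.042,.068),sd(447,175)),((F,.042,.068),sd(752,52)),((F,-.042,.068),sd(782,138))])
fit(tray,[.6,.2,0])
T=mk([((-.09,.028,.065),sc(157,27)),((-.09,-.028,.065),sc(85,57)),((.09,.028,.065),sc(305,205)),((.09,-.028,.065),sc(238,240)),
((-.09,.028,.065),sd(443,100)),((-.09,-.028,.065),sd(450,163)),((.09,.028,.065),sd(737,72)),((.09,-.028,.065),sd(750,128))])
fit(T,[.6,.2,0])
J=mk([((-.03,-.035,.059),jd(505,538)),((.065,-.035,.059),jd(648,493)),((-.03,.035,.059),jd(460,444)),((-.05,.045,.05),jd(427,455)),((-.05,-.045,.05),jd(477,563)),
((-.05,-.045,.05),js(63,430)),((-.03,-.035,.059),js(88,433)),((.065,-.035,.059),js(180,528))])
fit(J,[.6,-.1,0])
E
```

```text
[ 0.6509  0.1908 -0.1545] [[-0.6, -1.0], [-1.2, -1.3], [-0.4, -0.8], [-0.6, -0.5], [0.3, -0.9], [1.4, -0.5], [0.8, -0.6], [1.2, -0.3]]
[ 0.6464  0.1929 -0.1613] [[-1.2, -0.5], [-0.3, -0.6], [-0.5, -0.5], [-1.1, -0.9], [1.5, -0.6], [2.3, -1.2], [-0.3, -0.7], [1.1, -0.2]]
[ 0.6268 -0.1799  0.0204] [[0.6, -1.0], [0.3, -0.7], [0.7, 0.2], [-0.2, -1.4], [1.3, 0.6], [-2.4, -2.2], [-1.1, -2.0], [-0.4, -0.7]]
```

```bash
cat >> h.py <<'E'
def go(pos,yaw,s=None):
    """deltas in tool units: turn first (tool z), then shift in the turned frame. yaw = heading of -tool x, tool pointing down"""
    s=s or arm.sense(); R0=R.from_rotvec(s["tcp_rot"])
    Rt=R.from_matrix(np.array([[-np.cos(yaw),-np.sin(yaw),0],[-np.sin(yaw),np.cos(yaw),0],[0,0,-1]]).T)
    w=(R0.inv()*Rt).as_rotvec(); d=Rt.inv().apply(np.array(pos)-s["tcp_pos"])
    print("turn",np.round(np.degrees(w)/8,2),"shift",np.round(d/.03,2),"rows>=",np.ceil(np.abs(d/.03).max()))
E
python3 - <<'E'
from h import *
go([.660,.190,.20],-.157)
E
```

```text
turn [-0.01 -0.   -2.09] shift [-14.75 -10.24   1.02] rows>= 15.0
```

Request:
apply_moves --targets '[0, 0, 0, 0, 0, -1, 1, 0, 0, 0, 0, 0, -1, 1, 0, 0, 0, 0, 0, -0.09, 1, -0.92, -0.64, 0.06, 0, 0, 0, 1, -0.92, -0.64, 0.06, 0, 0, 0, 1, -0.92, -0.64, 0.06, 0, 0, 0, 1, -0.92, -0.64, 0.06, 0, 0, 0, 1, -0.92, -0.64, 0.06, 0, 0, 0, 1, -0.92, -0.64, 0.06, 0, 0, 0, 1, -0.92, -0.64, 0.06, 0, 0, 0, 1, -0.92, -0.64, 0.06, 0, 0, 0, 1, -0.92, -0.64, 0.06, 0, 0, 0, 1, -0.92, -0.64, 0.06, 0, 0, 0, 1, -0.92, -0.64, 0.06, 0, 0, 0, 1, -0.92, -0.64, 0.06, 0, 0, 0, 1, -0.92, -0.64, 0.06, 0, 0, 0, 1, -0.92, -0.64, 0.06, 0, 0, 0, 1, -0.92, -0.64, 0.06, 0, 0, 0, 1, -0.92, -0.64, 0.06, 0, 0, 0, 1]'

```text
time: 2.0
tcp_pos: [0.66, 0.1895, 0.2021]
tcp_rot: [-0.251, -3.131, 0.0]
force: [-0.3, 0.6, -0.6]
width: 0.0001
gripper_force: 0.0
```

```bash
python3 - <<'E'
from h import *
c=arm.camera_info("wrist");cv2.imwrite("pics/w1.png",arm.snapshot("wrist")[:,:,::-1])
print(c);go([.660,.190,.20],-.157);np.save("w1.npy",c,allow_pickle=True)
E
```

```text
{'camera_matrix': array([[328.38297058,   0.        , 282.41526855],
       [  0.        , 328.38297058, 202.03331743],
       [  0.        ,   0.        ,   1.        ]]), 'dist_coeffs': array([-0.0641184,  0.       ,  0.       ,  0.       ,  0.       ]), 'origin': array([0.5932255 , 0.20013747, 0.34431625]), 'rotation': array([2.2238272 , 1.89674025, 0.25610016])}
turn [-0.04  0.03 -0.08] shift [0.21 0.24 0.05] rows>= 1.0
```

View pics/w1.png

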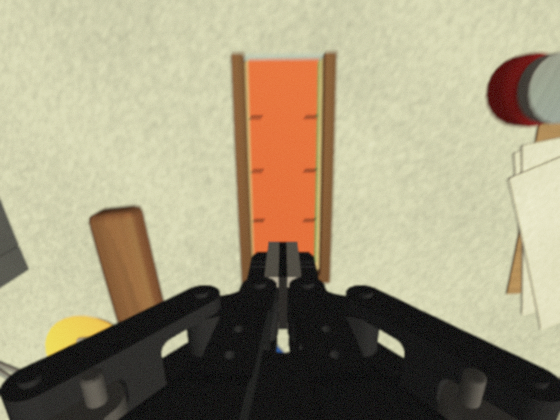

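```bash
python3 - <<'E'
from h import *
c=np.load("w1.npy",allow_pickle=True).item()
class D(dict):
    __hash__=object.__hash__
    __eq__=object.__eq__
c=D(c)
v=fit([(c,(-.09,.028,.065),(318,60)),(c,(-.09,-.028,.065),(249,60))],[.647,.192,-.157])
for yy in (-.042,.042): print(proj(loc(v,[(-.1,yy,.068),(0,yy,.068)]),c).round(1).tolist())
for yy in (-.028,.028): print(proj(loc(v,[(-.09,yy,.065),(-.02,yy,.065),(0.0,yy,.065)]),c).round(1).tolist())
s=arm.sense();print(s["tcp_pos"],s["tcp_rot"],s["joint_vel"].round(3))
print(arm.camera_info("wrist")["origin"])
go([.662,.189,.09],-.157)
E
```

```text
[ 0.6427  0.1924 -0.1589] [[0.6, 0.0], [-0.6, 0.0]]
[[229.9, 46.1], [234.2, 171.8]]
[[337.2, 46.1], [332.6, 171.9]]
[[248.4, 60.0], [250.3, 147.9], [250.9, 171.2]]
[[318.6, 60.0], [316.5, 147.9], [315.9, 171.2]]
[0.66500963 0.18177609 0.20140972] [ 0.26371213  3.12617135 -0.00886672] [-0.009 -0.024  0.05   0.071  0.013 -0.028 -0.093]
[0.59770851 0.19380091 0.34327437]
turn [-0.04  0.03 -0.08] shift [0.14 0.22 3.71] rows>= 4.0
```

Request:
apply_moves --targets '[0, 0, 0, 0, 0, 0, 1, 0, 0, 0, 0, 0, 0, 1, 0, 0, 1, 0, 0, 0, 1, 0, 0, 1, 0, 0, 0, 1, 0, 0, 1, 0, 0, 0, 1, 0, 0, 0.8, 0, 0, 0, 1, 0, 0, 0, 0, 0, 0, 1, 0, 0, 0, 0, 0, 0, 1]'

```text
time: 2.85
tcp_pos: [0.6587, 0.1923, 0.089]
tcp_rot: [-0.244, -3.132, -0.001]
force: [-0.4, 0.8, 1.2]
width: -0.0005
gripper_force: 0.0
```

```bash
python3 - <<'E'
from h import *
s=arm.sense();print(s["tcp_pos"],s["force"],s["joint_vel"].round(3))
go([.658,.1896,.065],-.159)
E
```

```text
[0.65871961 0.19228168 0.0890005 ] [-0.40691144  0.7562771   1.24560582] [ 0.007 -0.027 -0.003 -0.029  0.003 -0.002  0.002]
turn [ 0.01 -0.    0.02] shift [ 0.01 -0.09  0.8 ] rows>= 1.0
```

Descend in small steps until the press force builds.

Request:
apply_moves --targets '[0, -0.08, 0.4, 0, 0, 0, 1, 0, 0, 0.3, 0, 0, 0, 1, 0, 0, 0.08, 0, 0, 0, 1, 0, 0, 0.06, 0, 0, 0, 1, 0, 0, 0, 0, 0, 0, 1, 0, 0, 0, 0, 0, 0, 1]'

```text
time: 3.45
tcp_pos: [0.6593, 0.1882, 0.0652]
tcp_rot: [0.247, 3.131, 0.0]
force: [-3.5, -0.9, 10.2]
width: -0.0002
gripper_force: 5.0
```

Request:
apply_moves --targets '[0.1, 0, 0, 0, 0, 0, 1, 0.2, 0, 0, 0, 0, 0, 1, 0.2, 0, 0, 0, 0, 0, 1, 0.2, 0, 0, 0, 0, 0, 1, 0.2, 0, 0, 0, 0, 0, 1]'

```text
time: 3.95
tcp_pos: [0.6347, 0.193, 0.0652]
tcp_rot: [0.247, 3.126, 0.003]
force: [2.2, -0.4, 6.8]
width: 0.0001
gripper_force: 2.9
```

Request:
apply_moves --targets '[0.2, 0, 0.02, 0, 0, 0, 1, 0.2, 0, 0, 0, 0, 0, 1, 0.2, 0, 0, 0, 0, 0, 1, 0.2, 0, 0, 0, 0, 0, 1, 0.2, 0, 0, 0, 0, 0, 1, 0.2, 0, 0, 0, 0, 0, 1, 0, 0, 0, 0, 0, 0, 1, 0, 0, 0, 0, 0, 0, 1]'

```text
time: 4.75
tcp_pos: [0.599, 0.1992, 0.0651]
tcp_rot: [0.247, 3.127, 0.004]
force: [0.2, 0.8, 11.4]
width: -0.0002
gripper_force: 5.5
```

```bash
python3 - <<'E'
from h import *
a=arm.snapshot("side");b=arm.snapshot("scene")
f=lambda im,x,y,w,h:cv2.resize(im[y:y+h,x:x+w,::-1],(400,300),interpolation=cv2.INTER_CUBIC)
o=np.hstack([f(b,290,165,100,75),f(a,220,125,120,90)])
cv2.imwrite("pics/drag.png",cv2.convertScaleAbs(o,alpha=1.5,beta=10))
E
```

```text
(no output)
```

View pics/drag.png

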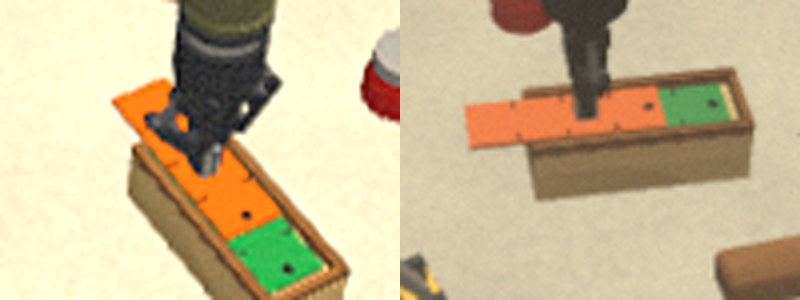

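```bash
python3 - <<'E'
from h import *
sd=lambda x,y:(220+(x-400)*.3,125+y*.3); sc=lambda x,y:(290+x/4,165+y/4)
P={k:(a*.09,b*.028,.065) for k,a,b in(("fl",-1,1),("fr",-1,-1),("bl",1,1),("br",1,-1))}
v=fit([("side",P["fl"],sd(466,105)),("side",P["fr"],sd(471,149)),("side",P["bl"],sd(660,87)),("side",P["br"],sd(667,130)),
("scene",P["fl"],sc(163,80)),("scene",P["fr"],sc(113,100)),("scene",P["bl"],sc(282,210)),("scene",P["br"],sc(228,238))],[.585,.2,-.159])
v=np.array([.643-.0605*np.cos(.159),.192+.0605*np.sin(.159),-.159]);print(v)
g=loc(v,[(-.065,0,.047)])[0];print(g)
go(g,v[2])
E
```

```text
[ 0.5859  0.2028 -0.1556] [[0.4, -0.0], [0.7, -1.0], [-0.2, -0.6], [1.2, -1.7], [-0.3, -1.3], [-1.1, -0.6], [-0.6, 0.4], [-0.9, -0.3]]
[ 0.58326314  0.20157902 -0.159     ]
[0.51908304 0.21187053 0.047     ]
turn [0.02 0.03 0.01] shift [ 2.7  -0.01  0.6 ] rows>= 3.0
```

Request:
apply_moves --newtons 60 --targets '[0, 0, -0.5, 0, 0, 0, 1, 0, 0, -1, 0, 0, 0, 1, 0, 0, -1, 0, 0, 0, -1, 0.9, 0, 0, 0, 0, 0, -1, 0.9, 0, 0, 0, 0, 0, -1, 0.9, 0, 0, 0, 0, 0, -1, 0, 0, 0, 0, 0, 0, -1, 0, 0, 0, 0, 0, 0, -1, 0, 0, 0, 0, 0, 0, -1, 0, 0, 0, 0, 0, 0, -1]'

```text
time: 5.85
tcp_pos: [0.5179, 0.2105, 0.1378]
tcp_rot: [0.249, 3.131, 0.0]
force: [0.9, 0.3, 0.0]
width: 0.0855
gripper_force: 0.0
```

```bash
python3 - <<'E'
from h import *
s=arm.sense();print(s["tcp_pos"],s["width"],s["force"])
go([.519,.212,.040],-.159)
c=arm.camera_info("wrist");cv2.imwrite("pics/w2.png",arm.snapshot("wrist")[:,:,::-1]);np.save("w2.npy",c,allow_pickle=True)
print(proj(loc([.5833,.2016,-.159],[(-.09,.028,.065),(-.09,-.028,.065)]),c))
E
```

```text
[0.51790622 0.21045963 0.13779197] 0.08545565048020634 [0.89152948 0.28554629 0.0357969 ]
turn [0.   0.01 0.  ] shift [-0.03  0.06  3.26] rows>= 4.0
[[327.58967084 178.57102352]
 [243.64511647 178.37188252]]
```

View pics/w2.png

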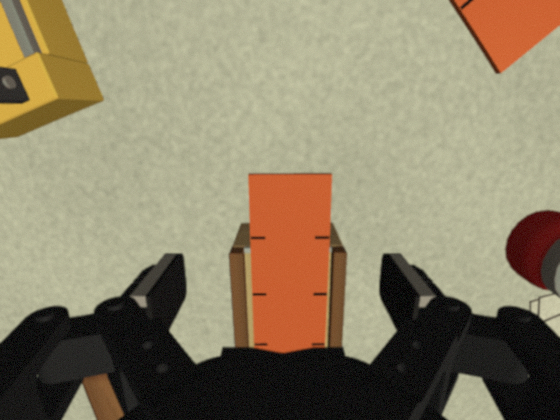

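Request:
apply_moves --targets '[0.06, 0.14, 0.8, 0, 0, 0, -1, 0, 0, 0.9, 0, 0, 0, -1, 0, 0, 0.9, 0, 0, 0, -1, 0, 0, 0.66, 0, 0, 0, -1, 0, 0, 0, 0, 0, 0, -1, 0, 0, 0, 0, 0, 0, -1]'

```text
time: 6.5
tcp_pos: [0.5159, 0.2152, 0.0399]
tcp_rot: [-0.247, -3.132, 0.0]
force: [-0.0, -1.2, 0.4]
width: 0.0853
gripper_force: 0.0
```

Request:
apply_moves --newtons 60 --targets '[0, 0, 0, 0, 0, 0, 0.1, 0, 0, 0, 0, 0, 0, 0.4, 0, 0, 0, 0, 0, 0, 1, 0, 0, 0, 0, 0, 0, 1, 0, 0, 0, 0, 0, 0, 1, 0, 0, 0, 0, 0, 0, 1]'

```text
time: 7.1
tcp_pos: [0.5164, 0.2156, 0.0405]
tcp_rot: [0.246, 3.13, 0.001]
force: [-0.6, 0.7, 5.5]
width: 0.0546
gripper_force: 62.6
```

Request:
apply_moves --targets '[0, 0, -0.2, 0, 0, 0, 1, 0, 0, -0.3, 0, 0, 0, 1, 0, 0, -0.5, 0, 0, 0, 1, 0, 0, -0.7, 0, 0, 0, 1, 0, 0, -0.8, 0, 0, 0, 1, 0, 0, -0.8, 0, 0, 0, 1, 0, 0, 0, 0, 0, 0, 1, 0, 0, 0, 0, 0, 0, 1]'

```text
time: 7.9
tcp_pos: [0.5155, 0.2151, 0.1393]
tcp_rot: [0.246, 3.132, 0.0]
force: [0.2, -0.3, -1.3]
width: 0.0543
gripper_force: 63.1
```

```bash
python3 - <<'E'
from h import *
s=arm.sense();print(s["tcp_pos"],s["tcp_rot"],s["width"],s["force"])
np.save("liftpose.npy",np.r_[s["tcp_pos"],s["tcp_rot"]])
a=arm.snapshot("side");b=arm.snapshot("scene");c=arm.snapshot("wrist")
f=lambda im,x,y,w,h:cv2.resize(im[y:y+h,x:x+w,::-1],(400,300),interpolation=cv2.INTER_CUBIC)
o=np.vstack([np.hstack([f(b,280,140,120,90),f(a,210,95,120,90)]),np.hstack([f(a,300,212,100,75),f(c,0,0,560,420)])])
cv2.imwrite("pics/lift.png",cv2.convertScaleAbs(o,alpha=1.5,beta=10))
E
```

```text
[0.51545225 0.21511613 0.13932078] [2.46395052e-01 3.13157290e+00 3.57000381e-04] 0.05425706431646843 [ 0.21694283 -0.25824849 -1.28826056]
```

View pics/lift.png

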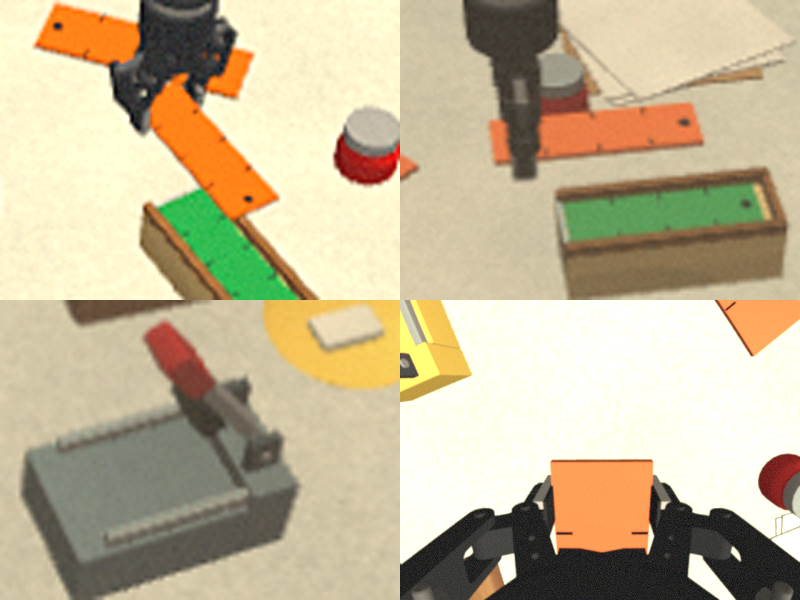

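```bash
python3 - <<'E'
from h import *
s=np.load("liftpose.npy");
sd=lambda x,y:(210+(x-400)*.3,95+y*.3); sc=lambda x,y:(280+x*.3,140+y*.3)
O=[("side",(-.09,.028),sd(490,120)),("side",(-.09,-.028),sd(496,163)),("side",(.09,.028),sd(697,103)),("side",(.09,-.028),sd(703,145)),("scene",(.09,.028),sc(278,197)),("scene",(.09,-.028),sc(230,220)),("scene",(-.09,.028),None)]
C={n:arm.camera_info(n) for n in("side","scene")}
def P(v,p):
    Rm=R.from_euler("ZYX",[v[3],v[4],v[5]]); return Rm.apply([p[0],p[1],.0025])+v[:3]
f=lambda v:np.concatenate([(proj([P(v,o[1])],C[o[0]])[0]-o[2]) for o in O if o[2]]+[[v[5]*30]])
r=least_squares(f,[.58,.205,.16,-.159,0,0]);print(r.x.round(4),f(r.x).round(1))
go([.70,-.17,.30],0.0)
E
```

```text
[ 0.5844  0.2072  0.1538 -0.1893 -0.0066  0.0155] [ 0.5  0.3 -0.2 -0.3 -0.7  0.4  0.6 -0.2  0.1  0.2 -0.1 -0.5  0.5]
turn [-0.01 -0.01 -1.12] shift [ -6.17 -12.82  -5.4 ] rows>= 13.0
```

Request:
apply_moves --targets '[0, 0, -0.9, 0, 0, -0.5, 1, 0, 0, -0.9, 0, 0, -0.62, 1, 0, 0, -0.9, 0, 0, 0, 1, -0.4, -0.8, -0.9, 0, 0, 0, 1, -0.4, -0.8, -0.9, 0, 0, 0, 1, -0.4, -0.8, -0.9, 0, 0, 0, 1, -0.41, -0.87, 0, 0, 0, 0, 1, -0.41, -0.87, 0, 0, 0, 0, 1, -0.41, -0.87, 0, 0, 0, 0, 1, -0.41, -0.87, 0, 0, 0, 0, 1, -0.41, -0.87, 0, 0, 0, 0, 1, -0.41, -0.87, 0, 0, 0, 0, 1, -0.41, -0.87, 0, 0, 0, 0, 1, -0.41, -0.87, 0, 0, 0, 0, 1, -0.41, -0.87, 0, 0, 0, 0, 1, -0.41, -0.87, 0, 0, 0, 0, 1, -0.41, -0.87, 0, 0, 0, 0, 1, -0.41, -0.87, 0, 0, 0, 0, 1, 0, 0, 0, 0, 0, 0, 1, 0, 0, 0, 0, 0, 0, 1]'

```text
time: 10.05
tcp_pos: [0.6983, -0.1703, 0.299]
tcp_rot: [-0.003, -3.139, -0.001]
force: [-1.3, 1.0, -0.6]
width: 0.0545
gripper_force: 63.4
```

Request:
apply_moves --targets '[0, 0, 0, 0, 0, 0, 1, 0, 0, 0, 0, 0, 0, 1]'

```text
time: 10.25
tcp_pos: [0.6987, -0.1683, 0.3007]
tcp_rot: [0.003, -3.141, -0.002]
force: [-0.5, -0.2, -0.5]
width: 0.0543
gripper_force: 63.4
```

```bash
python3 - <<'E'
from h import *
c=arm.camera_info("wrist");im=arm.snapshot("wrist")[:,:,::-1]
np.save("w3.npy",c,allow_pickle=True);cv2.imwrite("pics/w3.png",im)
s=arm.sense();print(s["tcp_pos"],s["tcp_rot"],s["width"],s["time"])
uv=proj(loc([.627,-.18,.02],[(-.05,.045,.05),(-.05,-.045,.05),(.065,0,.05)]),c);print(uv.round(0).tolist())
cv2.imwrite("pics/w3c.png",cv2.convertScaleAbs(cv2.resize(im[20:320,80:480],(800,600),interpolation=cv2.INTER_CUBIC),alpha=1.4,beta=10))
E
```

```text
[ 0.69881141 -0.16859501  0.30091066] [ 2.24730858e-03 -3.14123766e+00 -1.03602633e-03] 0.054010212049452486 10.3
[[312.0, 61.0], [232.0, 63.0], [274.0, 163.0]]
```

View pics/w3c.png

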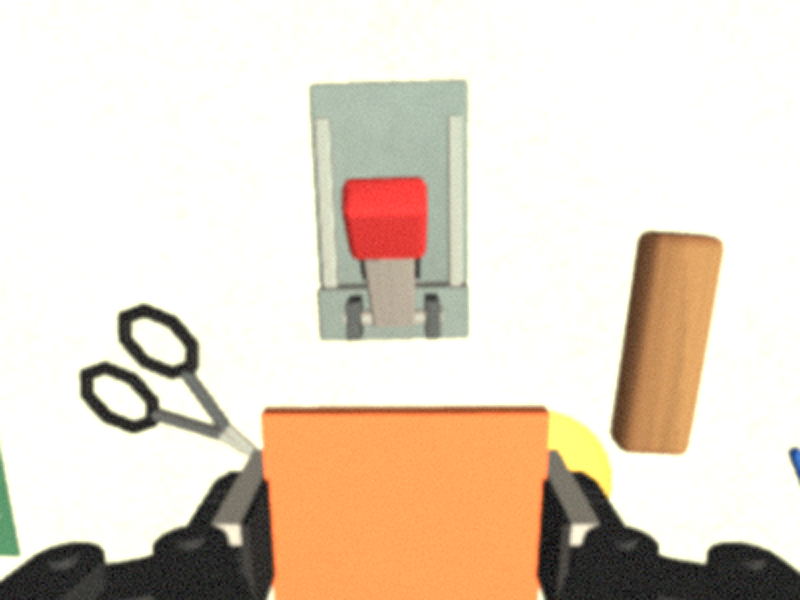

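Wrist view: the grey jig's bed front corners are at crop (311,87) and (466,82), and the stop's front edge runs (320,288)–(467,284). The held template's near edge runs (264,408)–(547,408).

```bash
python3 - <<'E'
from h import *
class D(dict):
    __hash__=object.__hash__
    __eq__=object.__eq__
c=D(np.load("w3.npy",allow_pickle=True).item())
w=lambda x,y:(80+x/2,20+y/2)
v=fit([(c,(-.05,-.045,.05),w(311,87)),(c,(-.05,.045,.05),w(466,82)),(c,(.065,-.045,.062),w(320,288)),(c,(.065,.045,.062),w(467,284)),
(c,(-.03,-.033,.06),w(329,121)),(c,(-.03,.033,.06),w(450,117)),(c,(.065,-.033,.06),w(337,286)),(c,(.065,.033,.06),w(450,284))],[.627,-.18,0])
s=arm.sense();t=s["tcp_pos"]
# held template: fit near-end corners, free height
f=lambda q:np.concatenate([proj([[q[0],q[1]+k*.028,q[2]]],c)[0]-p for k,p in((-1,w(264,408)),(1,w(547,408)))])
r=least_squares(f,[.65,-.17,.32]);print("near end top mid rel TCP",(r.x-t).round(4))
np.save("jig.npy",v)
print("grip0", loc(v,[(.08-.105*.5+.009*.866+0,0,.075+.105*.866)]))
E
```

```text
[ 0.6259 -0.1772  0.0262] [[-1.3, -1.4], [1.4, -1.0], [-1.6, 1.0], [1.9, 1.2], [0.2, -1.0], [-0.6, -0.5], [0.3, 1.5], [-0.0, 1.2]]
near end top mid rel TCP [-0.0247 -0.      0.0196]
grip0 [[ 0.66119157 -0.17628998  0.16593   ]]
```

```bash
python3 - <<'E'
from h import *
for n,u,z in(("side",(208,230),.05),("side",(238,240),.05),("side",(182,250),.03),("side",(356,385),.03)):
    c=arm.camera_info(n); r=least_squares(lambda q:proj([[q[0],q[1],z]],c)[0]-u,[.5,0]);print(u,r.x.round(3))
v=np.load("jig.npy");p=loc(v,[(-.2,0,0)])[0]
go([p[0],p[1],.30],v[2]);go([p[0],p[1],.043],v[2]);print(p)
E
```

```text
(208, 230) [0.351 0.003]
(238, 240) [ 0.418 -0.054]
(182, 250) [ 0.274 -0.026]
(356, 385) [ 0.558 -0.477]
turn [ 0.   -0.   -0.18] shift [ 9.1  -0.22  0.03] rows>= 10.0
turn [ 0.   -0.   -0.18] shift [ 9.1  -0.22  8.6 ] rows>= 10.0
[ 0.42597804 -0.1824429   0.        ]
```

Request:
apply_moves --targets '[0.5, -0.02, 0, 0, 0, -0.18, 1, 0.9, -0.02, 0, 0, 0, 0, 1, 0.9, -0.02, 0, 0, 0, 0, 1, 0.9, -0.02, 0, 0, 0, 0, 1, 0.9, -0.02, 0, 0, 0, 0, 1, 0.9, -0.02, 0, 0, 0, 0, 1, 0.9, -0.02, 0, 0, 0, 0, 1, 0.9, -0.02, 0, 0, 0, 0, 1, 0.9, -0.02, 0, 0, 0, 0, 1, 0.9, -0.02, 0, 0, 0, 0, 1, 0.4, 0, 0.5, 0, 0, 0, 1, 0, 0, 1, 0, 0, 0, 1, 0, 0, 1, 0, 0, 0, 1, 0, 0, 1, 0, 0, 0, 1, 0, 0, 1, 0, 0, 0, 1, 0, 0, 1, 0, 0, 0, 1, 0, 0, 1, 0, 0, 0, 1, 0, 0, 0.5, 0, 0, 0, 1, 0, 0, 0, 0, 0, 0, 1, 0, 0, 0, 0, 0, 0, 1]'

```text
time: 12.3
tcp_pos: [0.4297, -0.1819, 0.0914]
tcp_rot: [-0.04, 3.141, -0.0]
force: [0.0, 0.2, 0.4]
width: 0.054
gripper_force: 63.3
```

```bash
python3 - <<'E'
from h import *
v=np.load("jig.npy");p=loc(v,[(-.2,0,0)])[0]
go([p[0],p[1],.043],v[2]);s=arm.sense();print(s["tcp_pos"],s["force"],s["width"])
a=arm.snapshot("side");b=arm.snapshot("scene")
f=lambda im,x,y,w,h:cv2.resize(im[y:y+h,x:x+w,::-1],(400,300),interpolation=cv2.INTER_CUBIC)
cv2.imwrite("pics/pre.png",cv2.convertScaleAbs(np.hstack([f(b,190,215,120,90),f(a,280,200,120,90)]),alpha=1.5,beta=10))
E
```

```text
turn [-0.    0.   -0.01] shift [ 0.12 -0.01  1.61] rows>= 2.0
[ 0.42965661 -0.18192163  0.09138555] [0.02120566 0.19525783 0.4206481 ] 0.05403212194197081
```

View pics/pre.png

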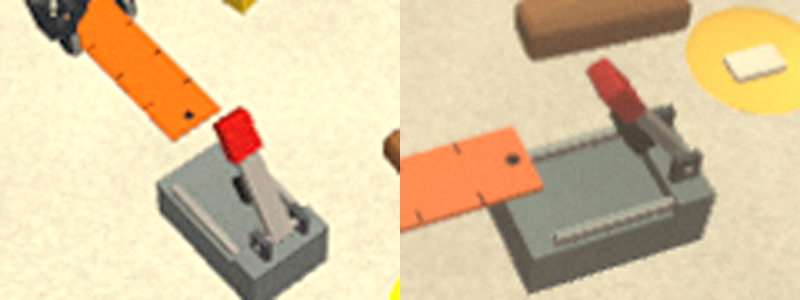

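Request:
apply_moves --targets '[0.1, 0, 0.6, 0, 0, 0, 1, 0, 0, 0.7, 0, 0, 0, 1, 0, 0, 0.3, 0, 0, 0, 1, 0, 0, 0, 0, 0, 0, 1, -0.3, 0, 0, 0, 0, 0, 1, -0.4, 0, 0, 0, 0, 0, 1, -0.4, 0, 0, 0, 0, 0, 1, -0.4, 0, 0, 0, 0, 0, 1, -0.4, 0, 0, 0, 0, 0, 1, -0.4, 0, 0, 0, 0, 0, 1, -0.3, 0, 0, 0, 0, 0, 1, 0, 0, 0, 0, 0, 0, 1, 0, 0, 0, 0, 0, 0, 1]'

```text
time: 13.7
tcp_pos: [0.504, -0.1806, 0.0432]
tcp_rot: [-0.038, 3.141, -0.0]
force: [-0.5, 0.1, 0.2]
width: 0.0544
gripper_force: 63.3
```

```bash
python3 - <<'E'
from h import *
v=np.load("jig.npy");p=loc(v,[(-.0903,0,0)])[0]
go([p[0],p[1],.0365],v[2]);s=arm.sense();print(s["tcp_pos"],s["force"],s["torque"],s["width"])
E
```

```text
turn [-0.    0.   -0.01] shift [-1.06  0.01  0.22] rows>= 2.0
[ 0.50399944 -0.18055553  0.04324702] [-0.45767234  0.10713107  0.2333019 ] [-0.0331307   0.07606318  0.02142411] 0.05436091464894343
```

Request:
apply_moves --targets '[-0.3, 0, 0, 0, 0, 0, 1, -0.3, 0, 0, 0, 0, 0, 1, -0.25, 0, 0, 0, 0, 0, 1, 0, 0, 0, 0, 0, 0, 1, 0, 0, 0.08, 0, 0, 0, 1, 0, 0, 0.08, 0, 0, 0, 1, 0, 0, 0, 0, 0, 0, 1]'

```text
time: 14.4
tcp_pos: [0.5289, -0.1798, 0.0376]
tcp_rot: [0.039, -3.14, -0.0]
force: [0.7, -0.4, -0.1]
width: 0.0544
gripper_force: 63.4
```

Request:
apply_moves --targets '[0, 0, 0.05, 0, 0, 0, 1, 0, 0, 0, 0, 0, 0, 1]'

```text
time: 14.6
tcp_pos: [0.5294, -0.1798, 0.0364]
tcp_rot: [0.039, -3.141, -0.0]
force: [-0.4, 0.3, 0.3]
width: 0.0542
gripper_force: 63.4
```

Request:
apply_moves --targets '[0, 0, 0.05, 0, 0, 0, 1, 0, 0, 0, 0, 0, 0, 1]'

```text
time: 14.8
tcp_pos: [0.5295, -0.1798, 0.0349]
tcp_rot: [0.039, -3.141, -0.0]
force: [0.2, -0.1, -0.8]
width: 0.0542
gripper_force: 63.3
```

Request:
apply_moves --targets '[0, 0, 0.05, 0, 0, 0, 1, 0, 0, 0, 0, 0, 0, 1]'

```text
time: 15.0
tcp_pos: [0.5296, -0.1798, 0.0334]
tcp_rot: [0.039, -3.141, -0.0]
force: [0.0, 0.4, -0.9]
width: 0.0544
gripper_force: 63.4
```

Request:
apply_moves --targets '[0, 0, 0.05, 0, 0, 0, 1, 0, 0, 0, 0, 0, 0, 1]'

```text
time: 15.2
tcp_pos: [0.5296, -0.1798, 0.0319]
tcp_rot: [0.039, -3.141, -0.0]
force: [0.2, -1.1, 0.4]
width: 0.0544
gripper_force: 63.4
```

Request:
apply_moves --targets '[0, 0, 0.04, 0, 0, 0, 1, 0, 0, 0, 0, 0, 0, 1]'

```text
time: 15.4
tcp_pos: [0.5297, -0.1798, 0.031]
tcp_rot: [-0.039, 3.141, -0.0]
force: [-1.2, -0.3, 1.8]
width: 0.0543
gripper_force: 63.6
```

Request:
apply_moves --targets '[0, 0, 0.04, 0, 0, 0, 1, 0, 0, 0, 0, 0, 0, 1]'

```text
time: 15.6
tcp_pos: [0.5297, -0.1799, 0.03]
tcp_rot: [-0.039, 3.141, -0.0]
force: [-0.9, -0.3, 5.5]
width: 0.0547
gripper_force: 63.9
```

Request:
apply_moves --targets '[0, 0, 0.04, 0, 0, 0, 1, 0, 0, 0, 0, 0, 0, 1]'

```text
time: 15.8
tcp_pos: [0.5297, -0.1798, 0.0291]
tcp_rot: [-0.039, 3.141, -0.0]
force: [-3.0, 0.8, 7.9]
width: 0.0542
gripper_force: 64.2
```

Request:
apply_moves --targets '[0, 0, -0.05, 0, 0, 0, 1, -0.08, 0, 0, 0, 0, 0, 1, -0.08, 0, 0, 0, 0, 0, 1, 0, 0, 0, 0, 0, 0, 1]'

```text
time: 16.2
tcp_pos: [0.5345, -0.1799, 0.0303]
tcp_rot: [0.038, -3.141, 0.0]
force: [-2.0, -0.4, 5.8]
width: 0.0539
gripper_force: 63.9
```

Request:
apply_moves --targets '[-0.06, 0, 0, 0, 0, 0, 1, 0, 0, 0, 0, 0, 0, 1]'

```text
time: 16.4
tcp_pos: [0.5345, -0.1799, 0.0301]
tcp_rot: [0.038, -3.138, 0.001]
force: [-4.1, 0.3, 7.7]
width: 0.0546
gripper_force: 64.1
```

Request:
apply_moves --targets '[-0.05, 0, 0, 0, 0, 0, 1, 0, 0, 0, 0, 0, 0, 1]'

```text
time: 16.6
tcp_pos: [0.5345, -0.1799, 0.03]
tcp_rot: [0.038, -3.135, 0.001]
force: [-7.3, 0.9, 9.3]
width: 0.0543
gripper_force: 64.2
```

Request:
apply_moves --targets '[-0.04, 0, 0, 0, 0, 0, 1, 0, 0, 0, 0, 0, 0, 1]'

```text
time: 16.8
tcp_pos: [0.5345, -0.1799, 0.0299]
tcp_rot: [0.038, -3.133, 0.001]
force: [-9.7, 0.7, 11.4]
width: 0.0544
gripper_force: 64.3
```

Request:
apply_moves --targets '[0, 0, 0, 0, 0, 0, 0, 0, 0, 0, 0, 0, 0, -1, 0, 0, 0, 0, 0, 0, -1, 0, 0, 0, 0, 0, 0, -1, 0, 0, 0, 0, 0, 0, -1, 0, 0, 0, 0, 0, 0, -1]'

```text
time: 17.4
tcp_pos: [0.5392, -0.1796, 0.0299]
tcp_rot: [-0.039, 3.141, 0.0]
force: [-1.4, 0.2, 0.1]
width: 0.085
gripper_force: 0.0
```

```bash
python3 - <<'E'
from h import *
v=np.load("jig.npy");s=arm.sense();print(s["tcp_pos"],s["force"],s["width"])
# behind near end (local -.115) with closed fingers
p=loc(v,[(-.115-.03,0,0)])[0];go([p[0],p[1],.13],v[2]);go([p[0],p[1],.045],v[2])
E
```

```text
[ 0.53916995 -0.1795769   0.02985236] [-1.42330563  0.17026538  0.06654277] 0.08501775679593576
turn [ 0.    0.   -0.01] shift [ 1.94  0.   -3.34] rows>= 4.0
turn [ 0.    0.   -0.01] shift [ 1.94  0.   -0.5 ] rows>= 2.0
```

Request:
apply_moves --targets '[0, 0, -0.5, 0, 0, 0, -1, 0, 0, -1, 0, 0, 0, -1, 0, 0, -1, 0, 0, 0, -1, 0.4, 0, -0.8, 0, 0, 0, -1, 0.8, 0, 0, 0, 0, 0, 1, 0.74, 0, 0, 0, 0, 0, 1, 0, 0, 0, 0, 0, 0, 1, 0, 0, 0.8, 0, 0, 0, 1, 0, 0, 1, 0, 0, 0, 1, 0, 0, 1, 0, 0, 0, 1, 0, 0, 0, 0, 0, 0, 1, 0, 0, 0, 0, 0, 0, 1]'

```text
time: 18.6
tcp_pos: [0.4814, -0.1809, 0.0455]
tcp_rot: [-0.039, 3.141, 0.0]
force: [0.2, 0.0, 1.2]
width: 0.0002
gripper_force: 0.0
```

Request:
apply_moves --targets '[-0.1, 0, 0, 0, 0, 0, 1, -0.1, 0, 0, 0, 0, 0, 1, -0.1, 0, 0, 0, 0, 0, 1, -0.1, 0, 0, 0, 0, 0, 1, 0, 0, 0, 0, 0, 0, 1]'

```text
time: 19.1
tcp_pos: [0.4937, -0.1808, 0.0453]
tcp_rot: [-0.038, 3.14, 0.0]
force: [-0.3, 0.4, -0.5]
width: -0.0001
gripper_force: 0.0
```

Request:
apply_moves --targets '[-0.1, 0, 0, 0, 0, 0, 1, 0, 0, 0, 0, 0, 0, 1]'

```text
time: 19.3
tcp_pos: [0.4962, -0.1806, 0.045]
tcp_rot: [-0.039, 3.141, 0.0]
force: [-0.6, 0.2, 0.1]
width: 0.0
gripper_force: 0.0
```

Request:
apply_moves --targets '[-0.1, 0, 0, 0, 0, 0, 1, 0, 0, 0, 0, 0, 0, 1]'

```text
time: 19.5
tcp_pos: [0.4988, -0.1805, 0.0449]
tcp_rot: [0.039, -3.141, -0.0]
force: [-0.1, 0.3, -0.1]
width: 0.0001
gripper_force: 0.1
```

Request:
apply_moves --targets '[-0.07, 0, 0, 0, 0, 0, 1, 0, 0, 0, 0, 0, 0, 1]'

```text
time: 19.7
tcp_pos: [0.4989, -0.1806, 0.0447]
tcp_rot: [0.038, -3.137, 0.0]
force: [-4.0, -0.2, 2.4]
width: 0.0004
gripper_force: 2.3
```

Request:
apply_moves --targets '[-0.05, 0, 0, 0, 0, 0, 1, 0, 0, 0, 0, 0, 0, 1]'

```text
time: 19.9
tcp_pos: [0.4989, -0.1806, 0.0445]
tcp_rot: [0.038, -3.135, 0.0]
force: [-6.9, 1.5, 3.4]
width: 0.0001
gripper_force: 3.4
```

Request:
apply_moves --targets '[0.4, 0, 0, 0, 0, 0, 1, 0, 0, -0.9, 0, 0, 0, 1, 0, 0, -1, 0, 0, 0, 1, 0, 0, -1, 0, 0, 0, 1, 0, 0, -1, 0, 0, 0, 1, 0, 0, -1, 0, 0, 0, 1, 0, 0, -1, 0, 0, 0, 1, 0, 0, -0.8, 0, 0, 0, 1, -0.6, 0, 0, 0, 0, 0, 1, -1, 0, 0, 0, 0, 0, 1, -1, 0, 0, 0, 0, 0, 1, -1, 0, 0, 0, 0, 0, 1, -1, 0, 0, 0, 0, 0, 1, -1, 0, 0, 0, 0, 0, 1, -1, 0, 0, 0, 0, 0, 1, -0.4, 0, 0, 0, 0, 0, 1, 0, 0, 0, 0, 0, 0, 1, 0, 0, 0, 0, 0, 0, 1]'

```text
time: 21.7
tcp_pos: [0.7001, -0.1756, 0.2457]
tcp_rot: [-0.039, 3.141, -0.0]
force: [-0.0, 0.2, -0.1]
width: 0.0001
gripper_force: 0.0
```

```bash
python3 - <<'E'
from h import *
v=np.load("jig.npy");s=arm.sense();print(s["tcp_pos"],s["force"])
p=loc(v,[(.065,0,0)])[0];go([p[0],p[1],.172],v[2])
E
```

```text
[ 0.70010856 -0.17563731  0.24573535] [-0.01715093  0.21228306 -0.08221181]
turn [-0.    0.   -0.01] shift [0.31 0.01 2.46] rows>= 3.0
```

```bash
python3 - <<'E'
from h import *
c=arm.camera_info("wrist");im=arm.snapshot("wrist")[:,:,::-1];a=arm.snapshot("side")[:,:,::-1]
v=np.load("jig.npy")
print(proj(loc(v,[(-.115,-.028,.055),(-.115,.028,.055),(.065,-.028,.055),(.065,.028,.055)]),c).round(0).tolist())
A=cv2.resize(im,(800,600))[0:400];A=A[:, 150:600]
B=cv2.resize(a[212:287,290:390],(350,262),interpolation=cv2.INTER_CUBIC);B=cv2.copyMakeBorder(B,0,138,0,0,cv2.BORDER_CONSTANT)
cv2.imwrite("pics/home.png",cv2.convertScaleAbs(np.hstack([A,B]),alpha=1.4,beta=10))
E
```

```text
[[253.0, -25.0], [315.0, -25.0], [256.0, 170.0], [311.0, 170.0]]
```

View pics/home.png

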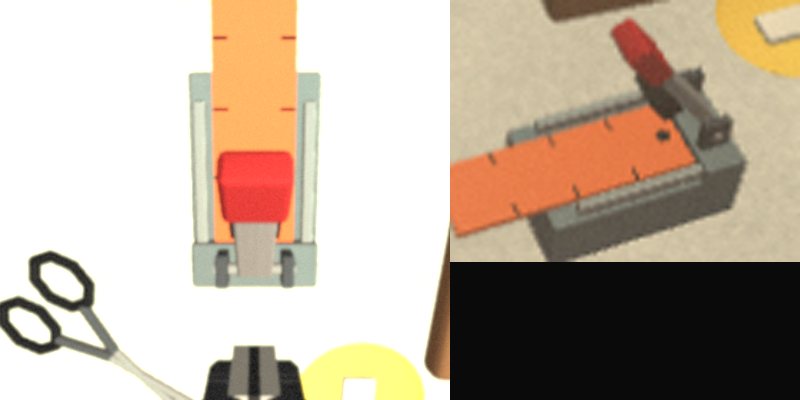

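The template lies flat between the fences with its dotted end against the stop: its far edge meets the stop line at about (255,243) in the left panel. Next I'll swing the lever down along its arc.

Request:
apply_moves --targets '[0.1, 0, 0.8, 0, 0, 0, 1, 0.1, 0, 0.8, 0, 0, 0, 1, 0.1, 0, 0.8, 0, 0, 0, 1, 0, 0, 0, 0, 0, 0, 1, 0.2, 0, 0, 0, 0, 0, 1, 0.2, 0, 0, 0, 0, 0, 1, 0.2, 0, 0, 0, 0, 0, 1, 0, 0, 0, 0, 0, 0, 1]'

```text
time: 22.6
tcp_pos: [0.6728, -0.1768, 0.1753]
tcp_rot: [-0.038, 3.14, -0.001]
force: [0.7, -0.9, 0.5]
width: 0.0003
gripper_force: 0.0
```

Request:
apply_moves --targets '[0.27, 0, 0.16, 0, 0, 0, 1, 0.27, 0, 0.16, 0, 0, 0, 1, 0.24, 0, 0.2, 0, 0, 0, 1, 0.24, 0, 0.2, 0, 0, 0, 1, 0, 0, 0, 0, 0, 0, 1]'

```text
time: 23.1
tcp_pos: [0.6411, -0.1773, 0.1515]
tcp_rot: [0.038, -3.139, -0.0]
force: [-0.7, -1.3, -0.9]
width: -0.0003
gripper_force: 0.0
```

Request:
apply_moves --targets '[0.2, 0, 0.24, 0, 0, 0, 1, 0.2, 0, 0.24, 0, 0, 0, 1, 0.16, 0, 0.27, 0, 0, 0, 1, 0.16, 0, 0.27, 0, 0, 0, 1, 0, 0, 0, 0, 0, 0, 1]'

```text
time: 23.6
tcp_pos: [0.6191, -0.1777, 0.12]
tcp_rot: [0.039, -3.138, -0.001]
force: [-0.2, -0.0, -0.6]
width: 0.0002
gripper_force: 0.0
```

```bash
python3 - <<'E'
from h import *
v=np.load("jig.npy");s=arm.sense();print((s["tcp_pos"]-[v[0],v[1],0]).round(4),s["force"].round(1))
for n in("side","scene"):
    im=arm.snapshot(n).astype(int);m=(im[:,:,0]>90)&(im[:,:,1]<50)&(im[:,:,2]<50)
    m=m.astype(np.uint8);k,_,st,ce=cv2.connectedComponentsWithStats(m)
    print(n,[(ce[i].round(1).tolist(),int(st[i,4])) for i in range(1,k) if st[i,4]>15])
    c=arm.camera_info(n)
    for ph in(60,20,10,0):
        q=np.radians(ph);print(ph,proj(loc(v,[(.08-.105*np.cos(q),0,.075+.105*np.sin(q))]),c).round(0).tolist())
E
```

```text
[-0.0068 -0.0005  0.12  ] [-0.2 -0.  -0.6]
side [([201.5, 192.2], 66), ([326.0, 244.0], 116)]
60 [[347.0, 225.0]]
20 [[327.0, 245.0]]
10 [[324.0, 249.0]]
0 [[323.0, 254.0]]
scene [([145.7, 3.8], 60), ([142.1, 15.8], 73), ([91.9, 18.4], 143), ([178.2, 11.8], 17), ([114.4, 16.7], 39), ([161.2, 17.4], 16), ([144.7, 31.3], 66), ([128.4, 29.0], 28), ([94.2, 39.3], 63), ([148.2, 47.0], 68), ([96.7, 58.1], 74), ([411.1, 73.0], 42), ([391.0, 188.8], 108), ([252.8, 259.8], 39)]
60 [[262.0, 255.0]]
20 [[253.0, 256.0]]
10 [[252.0, 258.0]]
0 [[252.0, 261.0]]
```

Request:
apply_moves --targets '[0.1, 0, 0.29, 0, 0, 0, 1, 0.1, 0, 0.29, 0, 0, 0, 1, 0.05, 0, 0.3, 0, 0, 0, 1, 0.05, 0, 0.2, 0, 0, 0, 1, 0, 0, 0, 0, 0, 0, 1]'

```text
time: 24.2
tcp_pos: [0.6109, -0.1778, 0.0879]
tcp_rot: [0.039, -3.139, -0.001]
force: [0.5, 0.4, -0.1]
width: -0.0003
gripper_force: 0.0
```

Request:
apply_moves --targets '[0, 0, 0.1, 0, 0, 0, 1, 0, 0, 0, 0, 0, 0, 1]'

```text
time: 24.4
tcp_pos: [0.6121, -0.1778, 0.0862]
tcp_rot: [0.039, -3.141, -0.0]
force: [0.2, -0.5, -0.0]
width: 0.0002
gripper_force: 0.0
```

Request:
apply_moves --targets '[0, 0, 0.08, 0, 0, 0, 1, 0, 0, 0, 0, 0, 0, 1]'

```text
time: 24.6
tcp_pos: [0.6124, -0.1778, 0.0842]
tcp_rot: [-0.039, 3.141, -0.0]
force: [-0.1, -0.8, 1.3]
width: -0.0001
gripper_force: 0.7
```

Request:
apply_moves --targets '[0, 0, 0.08, 0, 0, 0, 1, 0, 0, 0, 0, 0, 0, 1]'

```text
time: 24.8
tcp_pos: [0.6124, -0.1778, 0.084]
tcp_rot: [-0.038, 3.14, -0.001]
force: [-4.4, 1.8, 17.1]
width: 0.0
gripper_force: 8.2
```

Request:
apply_moves --targets '[0, 0, 0.08, 0, 0, 0, 1, 0, 0, 0, 0, 0, 0, 1]'

```text
time: 25.0
tcp_pos: [0.6124, -0.1778, 0.0839]
tcp_rot: [-0.038, 3.14, -0.003]
force: [-8.8, 1.5, 31.6]
width: 0.0003
gripper_force: 15.8
```

Request:
apply_moves --targets '[0, 0, 0.05, 0, 0, 0, 1, 0, 0, 0, 0, 0, 0, 1]'

```text
time: 25.2
tcp_pos: [0.6124, -0.1778, 0.0837]
tcp_rot: [-0.038, 3.14, -0.003]
force: [-11.9, 1.3, 41.1]
width: 0.0003
gripper_force: 20.4
```

The lever is hard down at level: the handle top is at 84 mm, as predicted. Retracting.

Request:
apply_moves --targets '[0, 0, -0.2, 0, 0, 0, 1, 0, 0, -0.8, 0, 0, 0, 1, 0, 0, -1, 0, 0, 0, 1, 0, 0, -1, 0, 0, 0, 1, 0, 0, -1, 0, 0, 0, 1, 0, 0, -1, 0, 0, 0, 1, 0, 0, -0.5, 0, 0, 0, 1, 0, 0, 0, 0, 0, 0, 1, 0, 0, 0, 0, 0, 0, 1]'

```text
time: 26.1
tcp_pos: [0.6117, -0.1779, 0.2421]
tcp_rot: [0.039, -3.141, 0.0]
force: [-0.4, -1.2, 0.4]
width: 0.0
gripper_force: 0.0
```

```bash
python3 - <<'E'
from h import *
v=np.load("jig.npy");s=arm.sense();print(s["tcp_pos"],s["force"].round(1))
for n in("side","scene"):
    im=arm.snapshot(n).astype(int);c=arm.camera_info(n)
    for nm,m in(("red",(im[:,:,0]>90)&(im[:,:,1]<50)&(im[:,:,2]<50)),("green",(im[:,:,1]>im[:,:,0]+40)&(im[:,:,1]>im[:,:,2]+30)),("orange",(im[:,:,0]>150)&(im[:,:,1]>50)&(im[:,:,1]<130)&(im[:,:,2]<80))):
        k,_,st,ce=cv2.connectedComponentsWithStats(m.astype(np.uint8))
        print(n,nm,[(ce[i].round(1).tolist(),st[i].tolist()) for i in range(1,k) if st[i,4]>30 and ce[i][1]>120])
    print(proj(loc(v,[(-.025,0,.075),(-.115,-.028,.055),(-.115,.028,.055)]),c).round(0).tolist())
E
```

```text
[ 0.61170947 -0.17787631  0.2420817 ] [-0.4 -1.2  0.4]
side red [([201.3, 191.6], [195, 186, 17, 13, 79]), ([322.7, 253.3], [314, 246, 19, 14, 149])]
side green [([287.8, 158.0], [260, 151, 58, 15, 530])]
side orange [([179.5, 157.4], [145, 136, 69, 46, 949]), ([380.5, 211.7], [366, 204, 42, 24, 359]), ([351.3, 256.8], [343, 251, 16, 12, 77]), ([307.6, 264.7], [285, 253, 57, 25, 651])]
[[323.0, 254.0], [292.0, 279.0], [284.0, 260.0]]
scene red [([391.0, 188.7], [382, 183, 18, 12, 107]), ([251.8, 261.4], [245, 255, 15, 15, 115])]
scene green [([348.5, 216.7], [328, 197, 42, 41, 664])]
scene orange [([323.6, 154.4], [290, 141, 66, 28, 808]), ([245.2, 262.6], [229, 245, 38, 44, 411]), ([267.5, 270.8], [260, 263, 16, 17, 42])]
[[252.0, 261.0], [228.0, 252.0], [242.0, 243.0]]
```

```bash
python3 -c "
from cell import arm
print(arm.sign_off())"
```

```text
the job is handed in; nothing more can be done
None
```

The orange template is home against the grey jig's back stop with the lever fully down on it, the green one is still in the tray, and the job was handed in at about 26 s.

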